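Lay a rule flush beside a chromatography plate on a sloping reading stand

TASK

Pick up the metal rule (it has a raised grip rib) and lay it flat on the sloping reading stand, alongside the taller of the two plates, so that its long edge is flush against one long side of that plate (either side) and its lower end stands on the stand's ledge. Press it only gently against the plate, let go of the rule and leave the bottles and the vial rack where they are.

Things in the scene. Friction and masses are not known exactly. Their poses are not given: they have to be found in the camera images.
- rule: Loose bare aluminium rule, 180 x 30 x 6 mm, 0.11 to 0.22 kg, with a grey grip rib (80 mm long, 12 mm thick) standing lengthwise on the middle of its top face, rib top 40 mm above the underside. Starts flat on the bench, rib up, beside the stand. Origin: centre of the underside; x along its length, y across, z up out of the top face. Both ends are alike.
- rule_end_a (a point): Middle of the underside edge at the rule's +x end, 90 mm from its origin.
- rule_end_b (a point): Middle of the underside edge at the rule's -x end, 90 mm from its origin.
- stand: Fixed white housing, 420 mm wide, topped by a grey board rising away from the robot at 25 degrees, 238 mm uphill, with an aluminium ledge along its foot standing 10 mm out of the board. Origin: on the bench, midway along the stand, under the line where board meets ledge (level, 100 mm above the bench). Axes: x horizontal, uphill direction seen from above; y along the ledge; z vertical.
- tall_plate_foot (a point): Taller plate: stiff, white, faint grey spots, 200 mm uphill x 100 mm wide x 5 mm thick, fixed flat on the board, foot on the ledge, on the left or right half of the stand; the shorter is on the other half, 90 mm or more away. Point: middle of its foot, on the board surface. Axes: x uphill along the board and the plate's long sides (at y = +50 and -50 mm), y along the ledge, z out of the board.
- short_plate_foot (a point): The shorter plate, 100 mm uphill x 100 mm wide x 5 mm thick, otherwise the same and likewise fixed; same point and axes on it.
- amber_bottle: Bystander: amber glass bottle, 60 mm across, 100 mm tall, standing between the robot and the work. Origin: centre of its underside.
- clear_bottle: Bystander: clear glass bottle of the same size, standing beside it. Origin: centre of its underside.
- vial_rack: Bystander: black rack with white-capped vials, 80 x 80 x 46 mm, standing beyond the rule's far end. Origin: centre of its underside.
- tall_plate: The taller plate again, same origin as tall_plate_foot, but with x horizontal and z vertical like the stand's axes.
Not all that is in view belongs to the job. Several things have the shape of the rule; the one meant has the colours described above.

How it is judged:
At the end, for the whole second after the job is handed in: The rule lies flat on the sloping board (within 3 mm and 0.04 rad), at rest and released, its long edge within 2.5 mm of one long side of the taller plate at both ends of the rule, and its lower end within 4 mm of the ledge (((y of rule_end_a in the frame of tall_plate_foot between 0.0625 and 0.0675 m and y of rule_end_b in the frame of tall_plate_foot between 0.0625 and 0.0675 m) or (y of rule_end_a in the frame of tall_plate_foot between -0.0675 and -0.0625 m and y of rule_end_b in the frame of tall_plate_foot between -0.0675 and -0.0625 m)) and x of rule in the frame of tall_plate_foot between 0.087 and 0.094 m and z of rule in the frame of tall_plate_foot between -0.002 and 0.003 m and angle between the z axis of rule and the z axis of tall_plate_foot, either way round below 0.04 rad and linear speed of rule below 0.01 m/s); the robot touches nothing.
It fails at once if the rule is pressed against the taller plate with more than 40 N (contact force between rule and tall_plate above 40 N).
It fails at once if the amber bottle is moved more than 20 mm (distance of amber_bottle from where it was at the start of the episode above 0.02 m).
It fails at once if the clear bottle is moved more than 20 mm (distance of clear_bottle from where it was at the start of the episode above 0.02 m).
It fails at once if the vial rack is moved more than 20 mm (distance of vial_rack from where it was at the start of the episode above 0.02 m).
It also fails if it takes over 46 s, if anything falls off the work surface, if the arm or the gripper's body presses on something with over 40 N, if the wrist force passes 120 N, or if a joint passes its speed limit or range.

ROBOT

A 6-joint arm with a two-finger parallel gripper is mounted at the origin on the work surface. World frame = base frame: x ahead of the robot, y to its left, z up, the work surface at z = 0. Lengths are in m, angles in rad, forces in N, time in s.
With the tool pointing down it reaches from about 0.35 to 0.85 m from the base axis. Payload 8.1 kg.
Tool frame: the origin (TCP) lies on the centre line of the jaws, within the pads' length; the fingertips stand 17 mm ahead of it and the grasp point (between the pads) lies 2 mm behind it; z points along the fingers, y is the line along which they close (so a half turn about z gives the same grasp; the last joint's range is limited). The gripper opens to 93 mm and grips with 3 to 60 N. Pads are 15 mm wide; open, the fingers measure 128 mm over their backs; the gripper's body (75 mm by 188 mm) begins 65 mm behind the grasp point.
Start: joints at [-1.287, 0.13, 1.488, -0, 1.523, -0.085], TCP at [0.216, -0.56, 0.236] pointing down, gripper open.
Joint ranges: [-2.96, 2.96], [-0.89, 2.26], [0.02, 2.5], [-1.34, 4.48], [0, 2.73], [-2.66, 2.66]. Speed limits (rad/s): [2.39, 2.39, 2.79, 3.14, 3.14, 3.14].

INTERFACE

Orientations are given as a rotation vector (axis times angle).
In Python, from plant import telemetry, viewer, order gives the robot as it stands.
- The arm moves only by the tool send_rows, never from a script. Its argument "plan" is a list that holds one entry, the list of rows, each a list of 5 numbers: the closure, from -1 (fully open) to 1 (shut), then the shift along the world's x, y, z normalised to -1 to 1, where 1 is 0.2 m, then the turn about the world's z normalised to -1 to 1, where 1 is 60 degrees. A call has 1 to 20 rows; each row is the pose to reach, as a shift and turn from the pose commanded when the call began; what a row does not reach only later rows make up. A row lasts 1/12 s, in which the tool goes at most 41.7 mm and 7.16 degrees, less where a joint would pass 70% of its speed; a pose out of reach is approached as far as the arm can. A call with a number of a shift or a turn outside -1 to 1 is refused whole. A call with a gripper value outside its range is refused whole. The fingers move at their own pace and stop on an object; "force" is the grip in N (left out, the last holds). Time passes only in rows, so rows that repeat a pose let the fingers close. It gives the time, the measured TCP pose, the force, the opening and the grip force at its end, in the units of the state.
- telemetry.read_state(): the state, without advancing time (a new reading comes with each control period).
- viewer.read_camera(name): name is "scene" or "top" or "wrist"; returns (picture, depth): 384x512x3 uint8, blue, green, red; 384x512 float32, m along the optical axis (not along the pixel's ray), 0 where there is no reading.
- viewer.calibration(name): a dict with "camera_matrix" (3x3 intrinsics, pixels), "extrinsics" (4x4, takes a point from camera to world coordinates); the wrist camera has in their place "hand_eye" (4x4, takes a point from camera to tool coordinates, whose origin is the TCP and whose axes are the flange's). Camera axes: x right, y up, looking along -z (the intrinsics and any distortion apply to the point x, -y, -z); pixel columns grow to the right and rows downward; lengths in m; the calibration is good to about 2 mm. The wrist camera is an equidistant fisheye: a pixel r from the principal point sees the ray r / f radians off the axis. A picture is of the moment at which its call begins: read the wrist's pose just before it. calibration takes no time and is no camera call.
- order.close_job(): hands the job in; it is judged then, once.
The state is a dict: "t": time; "q": joint angles; "dq": joint speeds; "joint_torque": joint torques, N m; "tool_pos": TCP position; "orientation": TCP orientation; "force": force on the tool from outside, world axes, zero at the start; "wrist_torque": the same for the moment, N m; "opening": finger opening in m; "gripper_force": force on a finger pad.
Only numpy, scipy, OpenCV 4.12 (cv2) and the standard library are available. Lean on these libraries where they do the work, as an engineer would, in place of code of your own. Each camera call takes 0.05 s, during which the arm holds its last target. There are 200 camera calls.

## Working session

There is one attempt and no reset: what is moved stays moved. The work goes in short steps, Python scripts to look and compute and a tool call to move; the robot and the scene stay as the last step left them, time stands still between calls to the robot, and variables do not carry over. Pictures are saved under pics/ and viewed, at most 10 in all, crops included, and the job is handed in when it is done.

Besides the shell and the picture viewer there is one more tool, called after "Emit:" as name(argument=value, ...), one argument or row to a line, values as JSON. send_rows: Moves the arm, as the interface text tells. Scaled input: -1 to 1 covers 0.2 m each way for a shift and 60 degrees each way for a turn. Its arguments: {"type":"object","properties":{"plan":{"type":"array"},"force":{"type":"number"}},"required":["plan"]}

```bash
mkdir -p pics; cat > h.py <<'E'
import numpy as np,cv2
from plant import telemetry,viewer,order
def snap(name,tag):
    s=telemetry.read_state(); p,d=viewer.read_camera(name); cv2.imwrite(f'pics/{tag}.png',p); np.savez(f'{tag}.npz',p=p,d=d,pos=s['tool_pos'],rv=s['orientation']); return p,d
def W(name,d,u,v):
    c=viewer.calibration(name);K=np.array(c['camera_matrix']);E=np.array(c['extrinsics'])
    z=d[int(round(v)),int(round(u))]
    x=(u-K[0,2])/K[0,0]*z;y=(v-K[1,2])/K[1,1]*z
    return (E@[x,-y,-z,1])[:3]
def cloud(name,d):
    c=viewer.calibration(name);K=np.array(c['camera_matrix']);E=np.array(c['extrinsics'])
    v,u=np.mgrid[:384,:512]
    P=np.stack([(u-K[0,2])/K[0,0]*d,-(v-K[1,2])/K[1,1]*d,-d,np.ones_like(d)],-1)
    return (P@E.T)[...,:3]
E
python3 - <<'E'
from h import *
a,_=snap('top','top0');b,_=snap('scene','sc0')
cv2.imwrite('pics/both.png',cv2.resize(np.vstack([a,b]),None,fx=.78,fy=.78))
cv2.imwrite('pics/top_big.png',cv2.resize(a,(800,600)))
cv2.imwrite('pics/sc_big.png',cv2.resize(b,(800,600)))
print(viewer.calibration('top'),viewer.calibration('scene'),viewer.calibration('wrist'))
print(telemetry.read_state())
E
```

```text
{'camera_matrix': array([[416.8453581 ,   0.        , 248.56312271],
       [  0.        , 416.8453581 , 192.29403283],
       [  0.        ,   0.        ,   1.        ]]), 'extrinsics': array([[ 0.0122925 ,  0.98845218, -0.15103374,  0.34379827],
       [-0.99949635,  0.00772687, -0.03077901, -0.00486466],
       [-0.02925656,  0.15133602,  0.98804932,  1.22995366],
       [ 0.        ,  0.        ,  0.        ,  1.        ]])} {'camera_matrix': array([[352.45588555,   0.        , 257.72395186],
       [  0.        , 352.45588555, 196.69739953],
       [  0.        ,   0.        ,   1.        ]]), 'extrinsics': array([[-0.8381411 , -0.39167966,  0.37961366,  0.86794531],
       [ 0.54524569, -0.5824159 ,  0.60290866,  0.57735174],
       [-0.01505402,  0.71230524,  0.70170836,  0.76872101],
       [ 0.        ,  0.        ,  0.        ,  1.        ]])} {'camera_matrix': array([[297.31863964,   0.        , 255.86676072],
       [  0.        , 297.31863964, 190.39690744],
       [  0.        ,   0.        ,   1.        ]]), 'hand_eye': array([[ 4.10561933e-04,  9.66658198e-01,  2.5606
[... 270 characters left out ...]
    1.00000000e+00]])}
{'t': 0.1, 'q': array([-1.28737732e+00,  1.31076518e-01,  1.48910386e+00,  3.91485694e-06,
        1.52298146e+00, -8.54233446e-02]), 'dq': array([-0.00019494, -0.00230582, -0.00173879, -0.0023108 ,  0.00046998,
        0.00011806]), 'joint_torque': array([ 7.45302023e-04, -5.61345112e+01, -4.93093550e+01,  7.70535436e-02,
        2.91605975e-02, -3.44229716e-05]), 'tool_pos': array([ 0.21620463, -0.55921112,  0.23473429]), 'orientation': array([-3.08678393e+00, -5.75810877e-01,  2.37387548e-04]), 'force': array([-0.66486981, -0.4365537 ,  0.14427958]), 'wrist_torque': array([ 0.01774199, -0.01221449,  0.04641797]), 'gripper_force': 0.0, 'opening': 0.09305699868844172}
```

View pics/top_big.png

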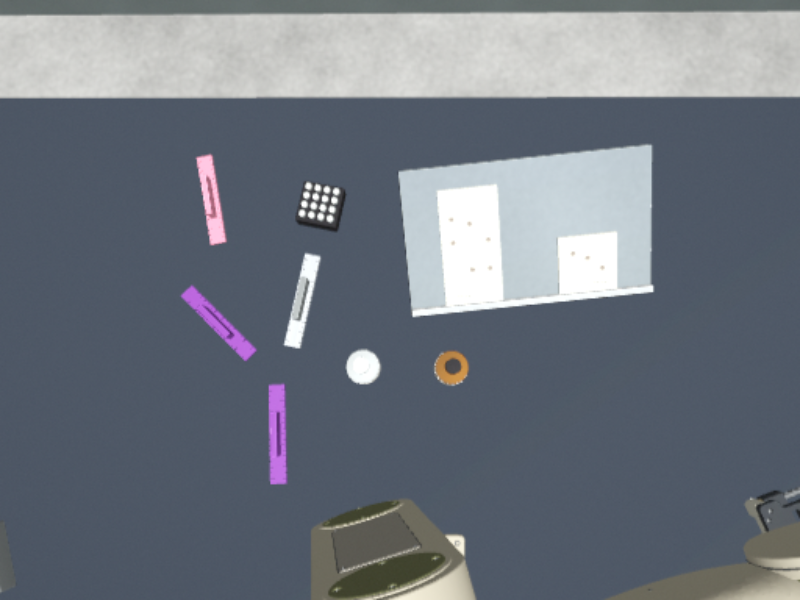

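View pics/sc_big.png

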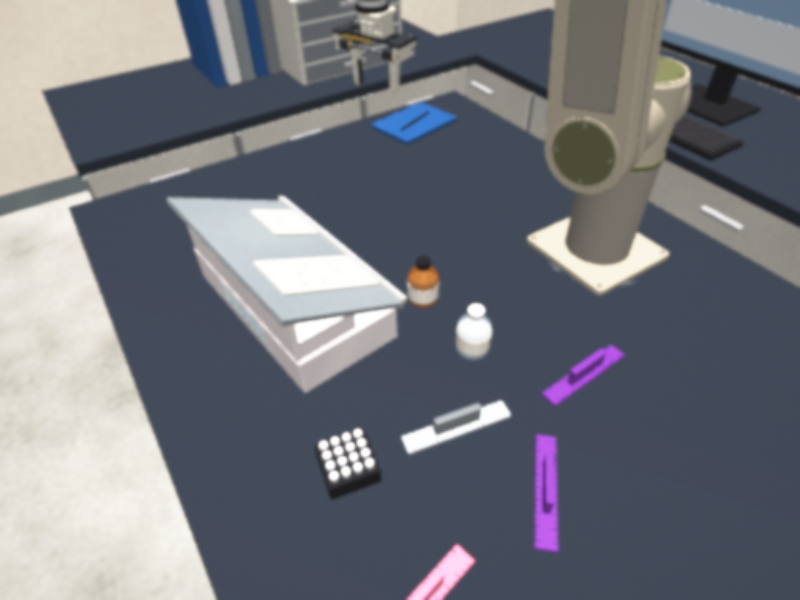

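Candidates shaped like the rule in the top picture are pink (210,200), purple (218,323), purple (278,434) and silver with a grey rib (302,300). There is also a blue item in the scene view at (415,122). Only the silver one is bare aluminium with a grey rib. I'll confirm it in a crop and measure.

```bash
python3 - <<'E'
from h import *
f=np.load('top0.npz');p,d=f['p'],f['d']
cv2.imwrite('pics/crop1.png',cv2.resize(p[80:250,150:430],None,fx=2.85,fy=2.85,interpolation=cv2.INTER_CUBIC))
C=cloud('top',d)
def box(u0,v0,u1,v1):
    s=np.s_[int(v0*.64):int(v1*.64),int(u0*.64):int(u1*.64)];return C[s],p[s].astype(int)
# rule: bright & height<0.06
c,q=box(275,245,328,355); m=(q.min(-1)>120)
pts=c[m]; top=pts[pts[:,2]<.02]; print('rule z',np.percentile(pts[:,2],[5,50,95]),len(pts))
r=cv2.minAreaRect(pts[:,:2].astype(np.float32)*1000);print('rule rect',r)
m=c[...,2]>.03; print('rib',m.sum(),cv2.minAreaRect(c[m][:,:2].astype(np.float32)*1000))
for n,b in dict(clear=(342,345,384,388),amber=(430,345,472,388),rack=(290,175,350,235)).items():
    c,q=box(*b);m=c[...,2]>.03;print(n,c[m].min(0).round(3),c[m].max(0).round(3))
# board plane
c,q=box(505,160,645,225); P=c.reshape(-1,3);cen=P.mean(0);u,s,vt=np.linalg.svd(P-cen);n=vt[2]*np.sign(vt[2,2]);print('n',n,'tilt',np.degrees(np.arccos(n[2])),'uphill az',np.degrees(np.arctan2(-n[1],-n[0])),s[2]/len(P)**.5)
up=-n*n[2]+[0,0,1];up/=np.linalg.norm(up);al=np.cross(n,up)
for nm,b in dict(tall=(430,180,510,310),short=(550,228,625,298)).items():
    c,q=box(*b);m=(q.min(-1)>215);P=c[m]-cen
    X=np.stack([P@up,P@al],-1).astype(np.float32)*1000
    h=P@n;print(nm,len(P),'h',np.percentile(h,[5,50,95]))
    r=cv2.minAreaRect(X);print(r)
print('cen',cen,'up',up,'al',al)
for u,v in [(412,312),(652,289),(437,192),(497,185),(445,305),(503,300),(400,172),(651,146),(414,308)]:
    print((u,v),W('top',d,u*.64,v*.64).round(4))
E
```

```text
rule z [-0.00025813  0.00591586  0.04080193] 639
rule rect ((450.59271240234375, 148.73594665527344), (344.5075988769531, 145.9702911376953), 32.227420806884766)
rib 135 ((437.16015625, 118.62184143066406), (302.4775695800781, 66.09638977050781), 40.58258819580078)
clear [ 0.344 -0.005  0.032] [0.432 0.108 1.23 ]
amber [ 0.344 -0.111  0.03 ] [ 0.431 -0.005  1.23 ]
rack [ 0.344 -0.005  0.03 ] [0.757 0.212 1.23 ]
n [ 0.95444557 -0.00919431  0.29824337] tilt 72.64787346592031 uphill az 179.4480786960075 0.031112194056357907
tall 2975 h [-0.1919243  -0.0943927  -0.00332618]
((533.101806640625, -248.21287536621094), (130.68511962890625, 1142.0079345703125), 81.34970092773438)
short 1511 h [-0.17320733 -0.12264528 -0.07381868]
((522.0759887695312, -139.19778442382812), (116.8048324584961, 1193.67578125), 71.86225891113281)
cen [ 0.69001974 -0.27770681  0.17871055] up [-0.29822954  0.00287289  0.95448986] al [-9.63269499e-03 -9.99953605e-01  4.33680869e-19]
(412, 312) [ 0.4956 -0.0112  0.1062]
(652, 289) [ 0.5392 -0.4259  0.1062]
(437, 192) [ 0.6855 -0.0508  0.1882]
(497, 185) [ 0.6999 -0.1508  0.1822]
(445, 305) [ 0.5091 -0.0688  0.1011]
(503, 300) [ 0.5183 -0.1694  0.1042]
(400, 172) [0.715  0.0107 0.2019]
(651, 146) [ 0.8433 -0.4787 -0.0033]
(414, 308) [ 0.5035 -0.0147  0.0999]
```

View pics/crop1.png

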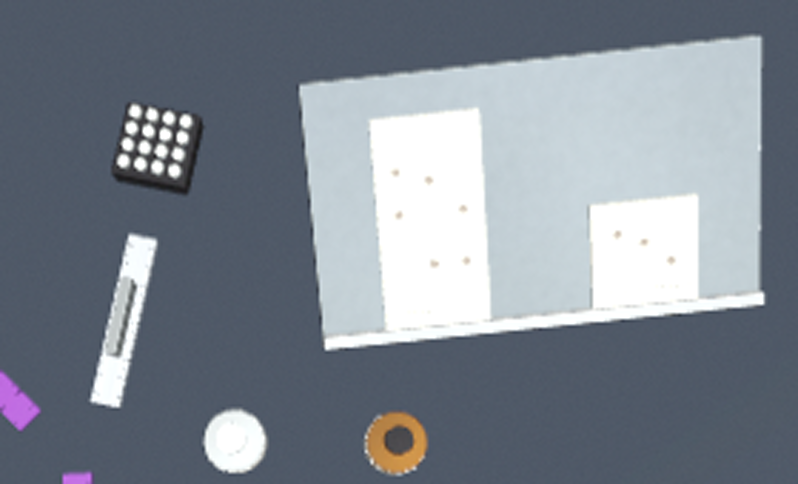

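The crop confirms the target: the silver rule with a grey rib runs from (142,238) to (105,405). The tall plate is on the left half of the stand, with corners at (370,120), (480,110), (490,320) and (385,328). I'll refit with the invalid depth pixels masked.

```bash
python3 - <<'E'
from h import *
f=np.load('top0.npz');p,d=f['p'],f['d']
C=cloud('top',d);q0=p.astype(int).min(-1)
def sel(u0,v0,u1,v1,extra=True):
    M=np.zeros_like(d,bool);M[int(v0*.64):int(v1*.64),int(u0*.64):int(u1*.64)]=1
    return M&(d>.3)&extra
R=lambda P:cv2.minAreaRect(P.astype(np.float32)*1000)
m=sel(278,245,328,355,(q0>150)&(C[...,2]<.02)&(C[...,2]>-.002));print('rule',m.sum(),R(C[m][:,:2]))
m=sel(278,245,328,355,C[...,2]>.03);print('rib',m.sum(),R(C[m][:,:2]),np.median(C[m][:,2]))
for n,b in dict(clear=(342,345,384,388),amber=(430,345,472,388),rack=(290,175,350,235)).items():
    m=sel(*b,C[...,2]>.02);print(n,C[m].min(0).round(3),C[m].max(0).round(3))
P=C[sel(510,165,640,225)];
for _ in range(5):
    cen=P.mean(0);vt=np.linalg.svd(P-cen,full_matrices=False)[2];n=vt[2]*np.sign(vt[2,2]);h=(P-cen)@n;P=P[abs(h)<max(.003,h.std()*2)]
print('tilt',np.degrees(np.arccos(n[2])),'az',np.degrees(np.arctan2(-n[1],-n[0])),h.std(),len(P))
a=np.radians(np.degrees(np.arctan2(-n[1],-n[0])));t=np.radians(25)
for nm,b in dict(tall=(425,175,515,312),short=(545,225,630,300)).items():
    H=(C-cen)@n
    m=sel(*b,(q0>225)&(H>.002)&(H<.008));P=C[m];print(nm,m.sum(),np.median((P-cen)@n))
    u3=np.array([np.cos(a)*np.cos(t),np.sin(a)*np.cos(t),np.sin(t)]);v3=np.array([-np.sin(a),np.cos(a),0])
    X=np.stack([P@u3,P@v3],-1);r=R(X);print(r);cc=np.array(r[0])/1000
    nn=np.cross(u3,v3);print('centre',(cc[0]*u3+cc[1]*v3+nn*np.median(P@nn)).round(4))
    # side edges: line-fit of extreme y per row
    L=[];
    for v in np.unique(np.nonzero(m)[0])[3:-3]:
        cs=np.nonzero(m[v])[0];L.append((*C[v,cs[0]],*C[v,cs[-1]]))
    L=np.array(L)
    for k in(0,3):
        k1=np.polyfit(L[:,k],L[:,k+1],1);print('edge az',np.degrees(np.arctan(k1[0])),'y at x=.6',np.polyval(k1,.6),np.std(L[:,k+1]-np.polyval(k1,L[:,k])))
E
```

```text
rule 468 ((531.9747314453125, 199.3410186767578), (32.213134765625, 182.5052947998047), 79.14861297607422)
rib 124 ((531.0656127929688, 199.10397338867188), (12.460746765136719, 80.64718627929688), 79.20114135742188) 0.038655891936868025
clear [0.374 0.049 0.022] [0.432 0.108 0.106]
amber [ 0.373 -0.111  0.022] [ 0.431 -0.052  0.105]
rack [0.667 0.121 0.02 ] [0.759 0.212 0.052]
tilt 24.96345796592907 az 6.3458678333159515 0.0015851714748967227 2871
tall 2365 0.005252924618951758
((589.43701171875, -172.02041625976562), (210.2146453857422, 128.19430541992188), 0.019141018390655518)
centre [ 0.5987 -0.1065  0.144 ]
edge az 5.86027342226301 y at x=.6 -0.06091563564037272 0.002475431220197382
edge az 6.161693301713328 y at x=.6 -0.15821361567094233 0.002492785310829279
short 1188 0.005096992316825758
((539.9661254882812, -381.4655456542969), (119.84538269042969, 111.18727111816406), 89.04857635498047)
centre [ 0.5773 -0.3196  0.123 ]
edge az 5.670896220894069 y at x=.6 -0.26106467870139494 0.0033179533069597157
edge az 8.081916346436977 y at x=.6 -0.357856914096652 0.004550591293660169
```

Emit:
send_rows(
  plan=[
    [[-1,0.4,0.95,0,0.617],[-1,0.4,0.95,0,0.617],[-1,0.4,0.95,0,0.617],[-1,0.4,0.95,0,0.617],[-1,0.4,0.95,0,0.617],[-1,0.4,0.95,0,0.617],[-1,0.4,0.95,0,0.617]],
  ],
  force=15,
)

```text
t: 0.68
tool_pos: [0.2971, -0.3681, 0.2355]
orientation: [2.742, 1.532, -0.0]
force: [-0.6, -0.8, -0.2]
opening: 0.093
gripper_force: 0.0
```

Emit:
send_rows(
  plan=[
    [[-1,0.4,0.95,0,0.617],[-1,0.4,0.95,0,0.617],[-1,0.4,0.95,0,0.617],[-1,0.4,0.95,0,0.617],[-1,0.4,0.95,0,0.617],[-1,0.4,0.95,0,0.617],[-1,0.4,0.95,0,0.617]],
  ],
)

```text
t: 1.27
tool_pos: [0.377, -0.179, 0.2357]
orientation: [2.116, 2.322, -0.001]
force: [-0.2, -1.2, 0.8]
opening: 0.0929
gripper_force: 0.0
```

Emit:
send_rows(
  plan=[
    [[-1,0.4,0.95,0,0.617],[-1,0.4,0.95,0,0.617],[-1,0.4,0.95,0,0.617],[-1,0.4,0.95,0,0.617],[-1,0.4,0.95,0,0.617],[-1,0.4,0.95,0,0.617],[-1,0.4,0.95,0,0.617]],
  ],
)

```text
t: 1.85
tool_pos: [0.4569, 0.01, 0.2352]
orientation: [-1.273, -2.871, 0.002]
force: [0.1, -1.3, -0.2]
opening: 0.0928
gripper_force: 0.0
```

Emit:
send_rows(
  plan=[
    [[-1,0.375,0.945,0,0.617],[-1,0.375,0.945,0,0.617],[-1,0.375,0.945,0,0.617],[-1,0.375,0.945,0,0.617],[-1,0.375,0.945,0,0.617],[-1,0.375,0.945,0,0.617],[-1,0.375,0.945,0,0.617],[-1,0.375,0.945,0,0.617]],
  ],
)

```text
t: 2.52
tool_pos: [0.5319, 0.1966, 0.2351]
orientation: [-0.305, -3.126, 0.002]
force: [0.6, 0.2, 1.0]
opening: 0.0931
gripper_force: 0.0
```

```bash
cat >> h.py <<'E'
from scipy.spatial.transform import Rotation as Ro
def pose():
    s=telemetry.read_state();R=Ro.from_rotvec(s['orientation']).as_matrix()
    print('t',round(s['t'],2),'pos',np.round(s['tool_pos'],4),'yaw_y',round(np.degrees(np.arctan2(R[1,1],R[0,1])),2),'F',np.round(s['force'],1),'M',np.round(s['wrist_torque'],2),'open',round(s['opening'],4),'g',round(s['gripper_force'],1),'q',np.round(s['q'],2))
def wray(f,u,v,zw):
    "wrist pixel -> world point on height zw (scalar) "
    c=viewer.calibration('wrist');K=np.array(c['camera_matrix']);H=np.array(c['hand_eye'])
    a=np.array([u-K[0,2],v-K[1,2]])/K[0,0];r=np.hypot(*a);ray=np.array([np.sin(r)*a[0]/r,-np.sin(r)*a[1]/r,-np.cos(r)])
    R=Ro.from_rotvec(f['rv']).as_matrix();o=R@H[:3,3]+f['pos'];w=R@H[:3,:3]@ray
    return o,w,(o+w*(zw-o[2])/w[2])
E
python3 - <<'E'
from h import *
pose();a,_=snap('wrist','w1');cv2.imwrite('pics/w1b.png',cv2.resize(a,(800,600)))
E
```

```text
t 2.52 pos [0.5319 0.1966 0.2351] yaw_y 78.85 F [0.6 0.2 1. ] M [ 0.05 -0.16  0.03] open 0.0931 g 0.0 q [ 0.26  0.04  1.58 -0.    1.52 -1.11]
```

View pics/w1b.png

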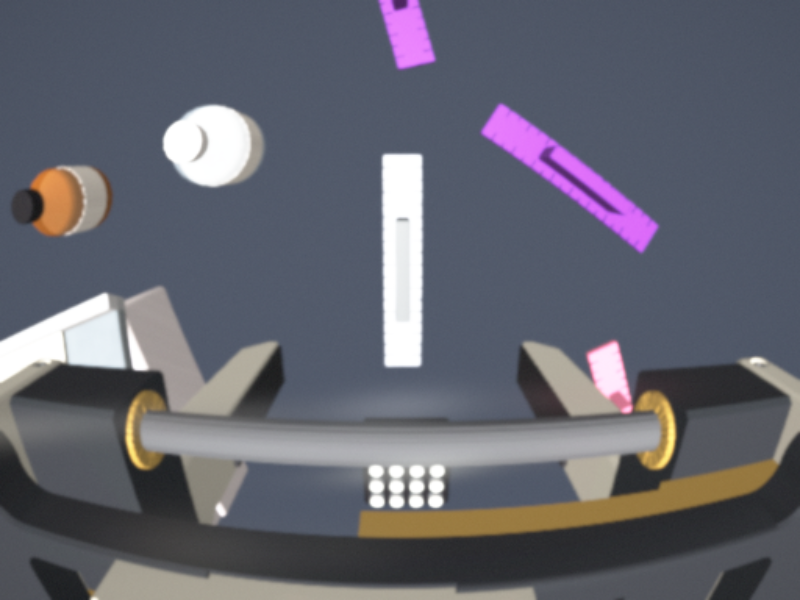

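The wrist view shows the rule centred at (402,260), with ends at rows 154 and 366, nearly upright. The bottles are at upper left and the rack is at (405,485).

```bash
python3 - <<'E'
from h import *
f=np.load('w1.npz')
for a in [(402.5,154),(403,366)]: print(wray(f,a[0]*.64,a[1]*.64,.006)[2])
A,B=[wray(f,a[0]*.64,a[1]*.64,.006)[2] for a in [(402.5,154),(403,366)]]
print((A+B)/2,np.degrees(np.arctan2(*(B-A)[1::-1])),np.linalg.norm(A-B))
E
```

```text
[0.44549277 0.21438523 0.006     ]
[0.62429727 0.17988071 0.006     ]
[0.53489502 0.19713297 0.006     ] -10.922306805803471 0.18210330291321472
```

Emit:
send_rows(
  plan=[
    [[-1,0.01,0,-0.2,0],[-1,0.01,0,-0.4,0],[-1,0.01,0,-0.6,0],[-1,0.01,0,-0.75,0],[-1,0.01,0,-0.85,0],[-1,0.01,0,-0.9,0],[-1,0.01,0,-0.9,0],[-1,0.01,0,-0.9,0]],
  ],
)

```text
t: 3.23
tool_pos: [0.5339, 0.1982, 0.0566]
orientation: [0.299, 3.127, 0.0]
force: [1.0, -0.7, 0.5]
opening: 0.093
gripper_force: 0.0
```

Emit:
send_rows(
  plan=[
    [[-1,0,0,-0.07,0],[-1,0,0,-0.135,0],[-1,0,0,-0.135,0],[-1,0,0,-0.135,0],[1,0,0,-0.135,0],[1,0,0,-0.135,0],[1,0,0,-0.135,0],[1,0,0,-0.135,0],[1,0,0,-0.135,0],[1,0,0,-0.135,0],[1,0,0,-0.135,0],[1,0,0,-0.135,0],[1,0,0,-0.135,0],[1,0,0,-0.135,0],[1,0,0,-0.135,0],[1,0,0,-0.135,0]],
  ],
  force=15,
)

```text
t: 4.57
tool_pos: [0.5333, 0.1994, 0.0286]
orientation: [-0.295, -3.128, 0.0]
force: [-0.0, -0.1, -0.2]
opening: 0.0177
gripper_force: 0.0
```

```bash
python3 - <<'E'
from h import *
pose()
E
```

```text
t 4.57 pos [0.5333 0.1994 0.0286] yaw_y 79.21 F [-0.  -0.1 -0.2] M [ 0.05 -0.13  0.01] open 0.0177 g 0.0 q [ 0.27  0.25  1.76 -0.    1.14 -1.11]
```

Emit:
send_rows(
  plan=[
    [[1,0,0,0,0],[1,0,0,0,0],[1,0,0,0,0],[1,0,0,0,0],[1,0,0,0,0],[1,0,0,0,0],[1,0,0,0.05,0],[1,0,0,0.2,0],[1,0,0,0.4,0],[1,0,0,0.6,0],[1,0,0,0.8,0],[1,0,0,1,0],[1,0,0,1,0],[1,0,0,1,0]],
  ],
)

```text
t: 5.73
tool_pos: [0.5352, 0.2001, 0.233]
orientation: [0.294, 3.121, 0.004]
force: [-0.4, 0.9, -2.3]
opening: 0.012
gripper_force: 15.0
```

```bash
python3 - <<'E'
from h import *
pose()
f=np.load('top0.npz');p,d=f['p'],f['d'];C=cloud('top',d)
v,u=np.mgrid[:384,:512]
m=(d>.3)&(u>510*.64)&(u<640*.64)&(v>165*.64)&(v<225*.64)
P=C[m]
A=np.c_[P[:,:2],np.ones(len(P))];w=np.ones(len(P),bool)
for _ in range(6):
    k=np.linalg.lstsq(A[w],P[w,2],rcond=None)[0];e=P[:,2]-A@k;w=abs(e)<.005
print('z=ax+by+c',k,'x at z=.1 along y=-.1:',(.1+.1*k[1]-k[2])/k[0],'y=-.05',(.1+.05*k[1]-k[2])/k[0])
E
```

```text
t 5.73 pos [0.5352 0.2001 0.233 ] yaw_y 79.22 F [-0.4  0.9 -2.3] M [ 0.09 -0.16 -0.02] open 0.012 g 15.0 q [ 0.27  0.05  1.58  0.    1.51 -1.11]
z=ax+by+c [ 0.45908958  0.05163252 -0.13081715] x at z=.1 along y=-.1: 0.5140181939013059 y=-.05 0.5083948334350561
```

Emit:
send_rows(
  plan=[
    [[1,0,-0.1,0.3,0.05],[1,0.05,-0.25,0.3,0.1],[1,0.1,-0.4,0.3,0.2],[1,0.15,-0.55,0.3,0.28],[1,0.2,-0.7,0.3,0.28],[1,0.24,-0.85,0.3,0.28],[1,0.24,-0.95,0.3,0.28],[1,0.24,-1,0.3,0.28],[1,0.24,-1,0.3,0.28]],
  ],
)

```text
t: 6.48
tool_pos: [0.5805, -0.0024, 0.2867]
orientation: [0.16, -3.134, -0.0]
force: [-0.6, 0.9, -2.3]
opening: 0.0118
gripper_force: 15.0
```

Emit:
send_rows(
  plan=[
    [[1,0,-0.1,0,0],[1,0,-0.19,0,0],[1,0,-0.19,0,0],[1,0,-0.19,0,0],[1,0,-0.19,0,0]],
  ],
)

```text
t: 6.9
tool_pos: [0.5811, -0.0371, 0.2881]
orientation: [0.166, -3.136, -0.002]
force: [0.8, 0.8, -3.0]
opening: 0.0117
gripper_force: 15.0
```

```bash
python3 - <<'E'
from h import *
pose();a,_=snap('wrist','w2');cv2.imwrite('pics/w2b.png',cv2.resize(a,(800,600)))
E
```

```text
t 6.9 pos [ 0.5811 -0.0371  0.2881] yaw_y 96.06 F [ 0.8  0.8 -3. ] M [ 0.07 -0.11 -0.02] open 0.0117 g 15.0 q [-0.15  0.07  1.46  0.    1.61 -1.83]
```

View pics/w2b.png

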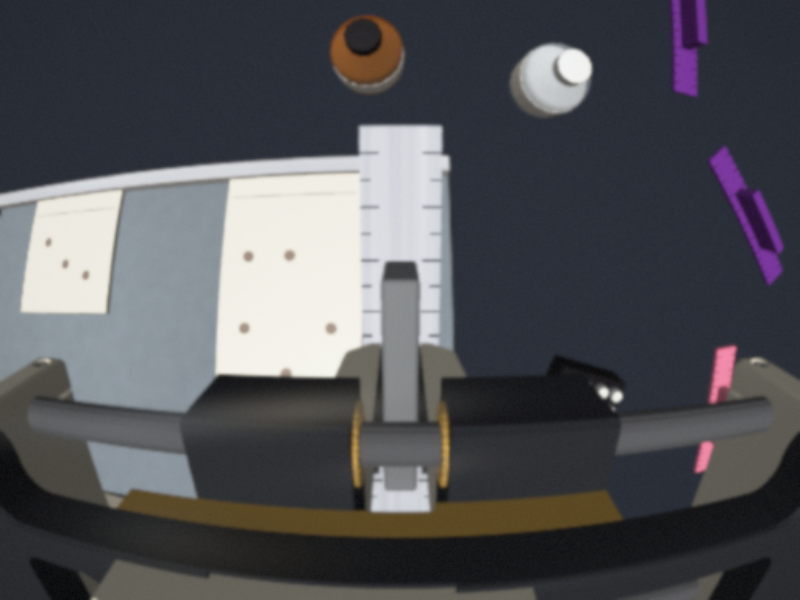

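The wrist view shows the rule held level over the board, covering the plate's near side. The plate's far long edge runs from (229,182) to (216,372), and the ledge runs along about row 165. I'll fit that visible edge for the plate's line and direction.

```bash
python3 - <<'E'
from h import *
f=np.load('w2.npz');p=f['p'];g=cv2.cvtColor(p,cv2.COLOR_BGR2GRAY).astype(float)
k=np.array([.45909,.05163,-.13082])
def hit(u,v,off):
    o,w,_=wray(f,u,v,0);kk=k+[0,0,off/np.cos(np.radians(25))]
    s=(kk[0]*o[0]+kk[1]*o[1]+kk[2]-o[2])/(w[2]-kk[0]*w[0]-kk[1]*w[1]);return o+s*w
L=[]
for v in range(122,236,3):
    r=cv2.GaussianBlur(g,(3,3),0)[v,125:165];dg=np.diff(r);i=dg.argmax();
    s=dg[max(i-2,0):i+3];u=125+.5+np.sum(np.arange(max(i-2,0),i+3)*s)/s.sum()
    L.append(hit(u,v,.005))
L=np.array(L)
for _ in range(4):
    c=np.polyfit(L[:,0],L[:,1],1);e=L[:,1]-np.polyval(c,L[:,0]);L=L[abs(e)<max(2*e.std(),4e-4)]
az=np.degrees(np.arctan(c[0]));print('right edge az',az,'y at .6',np.polyval(c,.6),e.std(),len(L))
print('left edge y at .6',np.polyval(c,.6)+.1/np.cos(np.radians(az)))
# ledge/foot: columns
for u in (160,185,210):
    col=g[90:135,u];dg=np.diff(col);print(u,[(90+i,round(x)) for i,x in enumerate(dg) if abs(x)>12])
# visible held rule edge near low end, underside-height z=tcp-.0285
z=f['pos'][2]-.0285+.006
for v in (85,95,110,150,180):
    dg=np.diff(cv2.GaussianBlur(g,(3,3),0)[v,220:295]);a,b=dg[:20].argmax() ,60+0*1
    r=dg[55:].argmin()+55
    print(v,220+a,220+r,wray(f,220.5+a,v,z)[2],wray(f,220.5+r,v,z)[2])
for uv in [(358,126),(442,126)]: print(wray(f,uv[0]*.64,uv[1]*.64,z)[2])
E
```

```text
right edge az 6.355798895543094 y at .6 -0.16316465243865702 7.92399633928647e-05 38
left edge y at .6 -0.06254621294031498
160 [(101, 40), (102, 59), (103, 42), (104, 16), (110, -13), (111, -26), (113, 36), (114, 21)]
185 [(99, 26), (100, 51), (101, 50), (102, 27), (109, -23), (110, -15), (111, 28), (112, 31)]
210 [(98, 39), (99, 56), (100, 45), (101, 17), (108, -21), (109, -15), (110, 33), (111, 28)]
85 229 282 [ 0.49679161 -0.06263419  0.26562145] [ 0.49357289 -0.03249749  0.26562145]
95 229 282 [ 0.50261037 -0.06203142  0.26562145] [ 0.49938861 -0.0318592   0.26562145]
110 229 282 [ 0.51129956 -0.06115294  0.26562145] [ 0.50806866 -0.03088466  0.26562145]
150 236 287 [ 0.53415107 -0.05484856  0.26562145] [ 0.53093693 -0.02522843  0.26562145]
180 237 288 [ 0.55198758 -0.05258294  0.26562145] [ 0.54874678 -0.02233467  0.26562145]
[ 0.49426242 -0.06311936  0.26562145]
[ 0.49099787 -0.03255669  0.26562145]
```

```bash
python3 - <<'E'
from h import *
f=np.load('w2.npz')
k=np.array([.45909,.05163,-.13082])
def hit(u,v,off):
    o,w,_=wray(f,u,v,0);kk=k+[0,0,off/np.cos(np.radians(25))]
    s=(kk[0]*o[0]+kk[1]*o[1]+kk[2]-o[2])/(w[2]-kk[0]*w[0]-kk[1]*w[1]);return o+s*w
print(hit(185,109.5,.01),hit(185,112,.005))
# rule centre target: foot line through Q az dir
for F in (hit(185,109.5,.01),hit(185,112,.005),np.array([.514,-.1,.1])):
    a=np.radians(6.35);u=np.array([np.cos(a),np.sin(a)]);
    s0=F[:2]@u; print('uphill coord of foot',s0)
a=np.radians(6.35);print('rule now',np.array([.5811,-.0371])@[np.cos(a),np.sin(a)])
E
```

```text
[ 0.51422123 -0.12469556  0.10984957] [ 0.5170908  -0.12546505  0.10561035]
uphill coord of foot 0.49727485073035
uphill coord of foot 0.5000417116799946
uphill coord of foot 0.49978634891590895
rule now 0.5734315227029722
```

Emit:
send_rows(
  plan=[
    [[1,0.025,-0.015,-0.1,0.005],[1,0.025,-0.015,-0.2,0.005],[1,0.025,-0.015,-0.3,0.005],[1,0.025,-0.015,-0.34,0.005],[1,0.025,-0.015,-0.36,0.005],[1,0.025,-0.015,-0.38,0.005],[1,0.025,-0.015,-0.4,0.005],[1,0.025,-0.015,-0.42,0.005],[1,0.025,-0.015,-0.44,0.005],[1,0.025,-0.015,-0.45,0.005],[1,0.025,-0.015,-0.45,0.005],[1,0.025,-0.015,-0.45,0.005]],
  ],
  force=10,
)

```text
t: 7.95
tool_pos: [0.5865, -0.0417, 0.1988]
orientation: [-0.173, 3.136, -0.0]
force: [-0.3, 0.4, -2.2]
opening: 0.0118
gripper_force: 10.0
```

```bash
python3 - <<'E'
from h import *
pose();a,_=snap('scene','s3');cv2.imwrite('pics/s3b.png',cv2.resize(a[90:250,80:330],None,fx=3,fy=3,interpolation=cv2.INTER_CUBIC))
E
```

```text
t 7.95 pos [ 0.5865 -0.0417  0.1988] yaw_y 96.3 F [-0.3  0.4 -2.2] M [ 0.08 -0.18  0.02] open 0.0118 g 10.0 q [-0.16  0.12  1.57  0.    1.45 -1.84]
```

View pics/s3b.png

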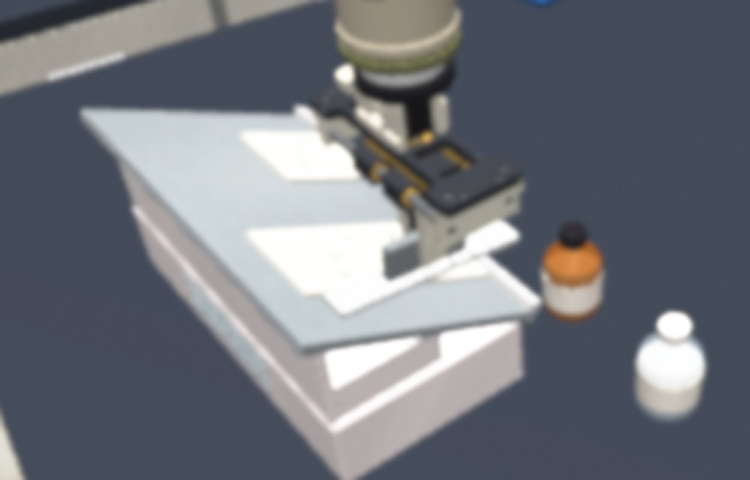

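The rule's uphill end is near or on the board at (345,310) and its lower end is still raised at (515,232). I'll keep lowering so it pivots in the grip.

Emit:
send_rows(
  plan=[
    [[1,0,0,-0.02,0],[1,0,0,-0.035,0],[1,0,0,-0.05,0],[1,0,0,-0.065,0],[1,0,0,-0.075,0],[1,0,0,-0.075,0],[1,0,0,-0.075,0]],
  ],
)

```text
t: 8.58
tool_pos: [0.5864, -0.0416, 0.1833]
orientation: [-0.173, 3.137, 0.0]
force: [0.2, -0.3, -1.4]
opening: 0.012
gripper_force: 10.0
```

```bash
python3 - <<'E'
from h import *
pose()
E
```

```text
t 8.58 pos [ 0.5864 -0.0416  0.1833] yaw_y 96.31 F [ 0.2 -0.3 -1.4] M [ 0.08 -0.15 -0.02] open 0.012 g 10.0 q [-0.16  0.13  1.59  0.    1.43 -1.84]
```

Emit:
send_rows(
  plan=[
    [[1,0,0,-0.015,0],[1,0,0,-0.03,0],[1,0,0,-0.045,0],[1,0,0,-0.06,0],[1,0,0,-0.06,0],[1,0,0,-0.06,0]],
  ],
)

```text
t: 9.08
tool_pos: [0.586, -0.0416, 0.1711]
orientation: [0.173, -3.136, -0.0]
force: [-1.1, -0.7, -1.2]
opening: 0.012
gripper_force: 10.0
```

```bash
python3 - <<'E'
from h import *
pose();a,_=snap('wrist','w4');b,_=snap('scene','s4')
x=cv2.resize(a[70:340,120:420],None,fx=1.33,fy=1.33);y=cv2.resize(b[110:230,130:300],(400,360-1),interpolation=cv2.INTER_CUBIC)
y=cv2.resize(y,(400,x.shape[0]));cv2.imwrite('pics/c4.png',np.hstack([x,y]));print(x.shape)
E
```

```text
t 9.08 pos [ 0.586  -0.0416  0.1711] yaw_y 96.31 F [-1.1 -0.7 -1.2] M [ 0.11 -0.12 -0.01] open 0.012 g 10.0 q [-0.16  0.14  1.6   0.    1.41 -1.84]
(359, 399, 3)
```

View pics/c4.png

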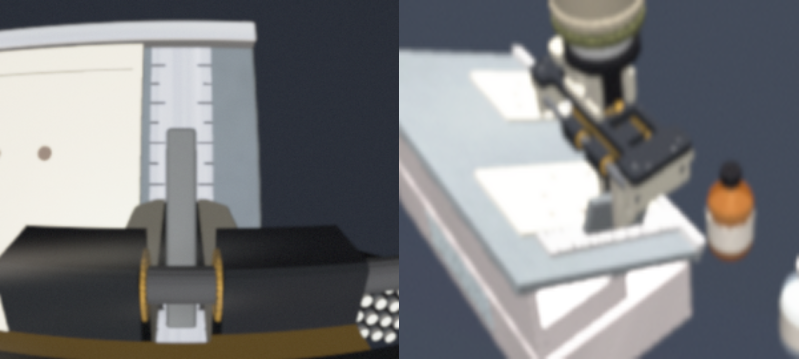

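The wrist crop (left) shows the rule parallel to the plate with a gap of about 6 px (around 3 mm) between columns 142 and 148. Its lower end is close to the ledge at row 46. The scene crop shows it almost flat. I'll press down a little more.

Emit:
send_rows(
  plan=[
    [[1,0,0,-0.01,0],[1,0,0,-0.015,0],[1,0,0,-0.015,0],[1,0,0,-0.015,0]],
  ],
)

```text
t: 9.52
tool_pos: [0.5863, -0.0417, 0.1686]
orientation: [0.173, -3.137, 0.0]
force: [0.1, -0.7, -0.9]
opening: 0.012
gripper_force: 10.0
```

Emit:
send_rows(
  plan=[
    [[1,0,0,-0.005,0],[1,0,0,-0.01,0],[1,0,0,-0.01,0],[1,0,0,-0.01,0]],
  ],
)

```text
t: 9.85
tool_pos: [0.5865, -0.0417, 0.1673]
orientation: [-0.173, 3.136, -0.0]
force: [-1.3, 0.1, 5.9]
opening: 0.0122
gripper_force: 10.0
```

Emit:
send_rows(
  plan=[
    [[1,-0.005,-0.0005,0,0],[1,-0.01,-0.001,-0.0025,0],[1,-0.015,-0.0015,-0.005,0],[1,-0.02,-0.002,-0.0075,0],[1,-0.02,-0.002,-0.0075,0],[1,-0.02,-0.002,-0.0075,0]],
  ],
)

```text
t: 10.35
tool_pos: [0.5824, -0.0422, 0.1654]
orientation: [-0.173, 3.136, -0.0]
force: [-0.1, -0.1, 4.3]
opening: 0.012
gripper_force: 10.0
```

```bash
python3 - <<'E'
from h import *
pose();f=snap('wrist','w5');a=f[0]
cv2.imwrite('pics/c5.png',cv2.resize(a[80:180,200:320],None,fx=6,fy=6,interpolation=cv2.INTER_CUBIC))
E
```

```text
t 10.35 pos [ 0.5824 -0.0422  0.1654] yaw_y 96.31 F [-0.1 -0.1  4.3] M [ 0.08 -0.14  0.01] open 0.012 g 10.0 q [-0.16  0.13  1.62 -0.    1.39 -1.84]
```

View pics/c5.png

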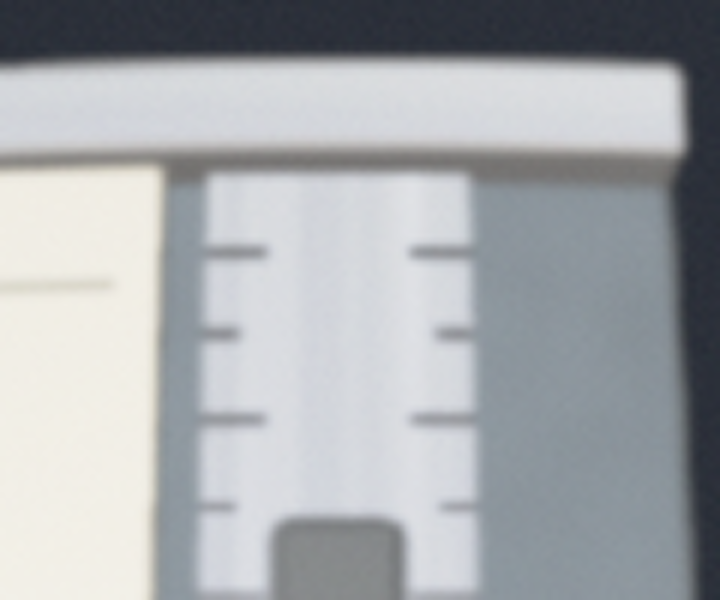

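The enlarged crop shows the rule parallel to the plate. The gap runs from column 165 to 205 (about 4.5 mm), and the rule's end at row 172 is very near the ledge face at 150–180. I'll slide further downhill until contact.

Emit:
send_rows(
  plan=[
    [[1,-0.005,-0.0005,-0.0025,0],[1,-0.01,-0.001,-0.005,0],[1,-0.01,-0.001,-0.005,0],[1,-0.01,-0.001,-0.005,0]],
  ],
)

```text
t: 10.73
tool_pos: [0.5809, -0.0423, 0.1647]
orientation: [-0.173, 3.135, -0.0]
force: [1.7, -0.0, 4.5]
opening: 0.0119
gripper_force: 10.0
```

Emit:
send_rows(
  plan=[
    [[1,-0.005,-0.0005,-0.0025,0],[1,-0.0075,-0.0005,-0.0035,0],[1,-0.0075,-0.0005,-0.0035,0]],
  ],
)

```text
t: 10.98
tool_pos: [0.5807, -0.0422, 0.1648]
orientation: [-0.173, 3.132, -0.0]
force: [7.3, 0.9, 5.3]
opening: 0.012
gripper_force: 10.0
```

Emit:
send_rows(
  plan=[
    [[1,0.006,-0.0045,0.002,0],[1,0.0065,-0.009,0.002,0],[1,0.007,-0.0135,0.002,0],[1,0.007,-0.0175,0.002,0],[1,0.007,-0.0175,0.002,0],[1,0.007,-0.0175,0.002,0]],
  ],
)

```text
t: 11.48
tool_pos: [0.5812, -0.0443, 0.1647]
orientation: [-0.174, 3.134, 0.004]
force: [2.9, 7.6, 6.7]
opening: 0.0117
gripper_force: 10.2
```

Emit:
send_rows(
  plan=[
    [[1,0,-0.0025,0,0],[1,0,-0.0025,0,0],[1,0,-0.0025,0,0]],
  ],
)

```text
t: 11.73
tool_pos: [0.5812, -0.0447, 0.1647]
orientation: [-0.174, 3.134, 0.004]
force: [2.5, 7.5, 6.4]
opening: 0.0121
gripper_force: 10.2
```

Emit:
send_rows(
  plan=[
    [[1,0,-0.0025,0,0],[1,0,-0.0025,0,0],[1,0,-0.0025,0,0]],
  ],
)

```text
t: 11.98
tool_pos: [0.5812, -0.045, 0.1647]
orientation: [-0.174, 3.134, 0.004]
force: [3.6, 8.2, 6.6]
opening: 0.0123
gripper_force: 10.2
```

```bash
cat >> h.py <<'E'
def gap(tag):
    g=cv2.cvtColor(np.load(tag+'.npz')['p'],cv2.COLOR_BGR2GRAY)
    for v in (112,118,126,132,140,146,160,170): print(v,g[v,218:244])
E
python3 - <<'E'
from h import *
snap('wrist','w6');pose();gap('w5');print();gap('w6')
E
```

```text
t 12.03 pos [ 0.5813 -0.045   0.1647] yaw_y 96.35 F [3.5 7.6 5.6] M [ 1.69 -0.8  -0.2 ] open 0.0121 g 10.2 q [-0.17  0.13  1.62  0.    1.39 -1.85]
112 [237 237 237 237 237 237 236 231 209 169 147 148 150 149 151 158 181 207
 215 214 212 213 214 218 219 219]
118 [237 238 238 237 237 237 237 231 206 162 146 148 151 149 153 162 185 207
 214 213 213 213 215 218 220 219]
126 [228 234 237 238 238 238 236 225 188 152 145 148 149 149 153 168 192 210
 214 213 213 212 218 219 220 217]
132 [239 238 238 237 238 238 235 223 185 151 144 147 148 149 153 169 193 208
 212 213 212 213 217 219 220 220]
140 [238 239 239 238 239 238 235 217 173 150 148 149 151 151 159 177 202 212
 214 215 214 215 219 221 220 220]
146 [238 239 239 239 239 238 234 215 171 150 152 151 151 152 159 179 201 211
 213 213 213 217 219 220 221 220]
160 [239 240 239 239 239 238 233 205 164 148 149 149 150 153 163 187 208 215
 214 212 215 216 220 221 220 220]
170 [239 239 240 239 238 236 223 188 154 149 150 151 151 154 168 192 210 213
 214 213 214 218 220 221 222 213]

112 [237 236 237 236 237 236 237 237 237 237 236 229 205 154 131 129 127 129
 135 155 186 210 214 214 213 214]
118 [237 237 237 237 237 237 238 236 238 237 236 225 187 153 147 150 150 152
 157 176 199 211 213 213 213 215]
126 [238 237 237 237 238 238 238 238 238 238 236 223 188 157 148 147 150 152
 166 187 207 215 213 212 213 216]
132 [238 238 238 238 239 238 238 238 238 238 234 218 174 149 147 148 148 154
 170 195 210 212 211 211 214 218]
140 [239 238 239 239 238 239 238 238 239 238 234 215 170 149 148 149 151 159
 180 202 213 214 213 212 216 219]
146 [239 238 239 238 238 239 238 238 239 238 233 215 176 154 150 151 153 163
 185 207 213 214 211 213 215 218]
160 [239 240 240 239 239 239 239 239 239 239 232 204 162 148 150 153 161 182
 205 213 214 214 213 217 220 221]
170 [239 239 240 239 239 239 240 239 239 236 221 187 154 147 150 152 165 190
 209 214 214 214 214 217 220 222]
```

The lateral push is being taken by friction, since the gap near the ledge hardly closed. I'll unload the downward and ledge pressure.

Emit:
send_rows(
  plan=[
    [[1,0.003,0,0.004,0],[1,0.003,0,0.007,0],[1,0.003,0,0.007,0],[1,0.003,0,0.007,0]],
  ],
)

```text
t: 12.37
tool_pos: [0.5811, -0.0464, 0.165]
orientation: [-0.173, 3.136, 0.001]
force: [5.4, 4.1, 0.2]
opening: 0.0121
gripper_force: 10.0
```

```bash
python3 - <<'E'
from h import *
pose();snap('wrist','w7');gap('w7')
E
```

```text
t 12.37 pos [ 0.5811 -0.0464  0.165 ] yaw_y 96.31 F [5.4 4.1 0.2] M [ 0.8  -1.01 -0.12] open 0.0121 g 10.0 q [-0.17  0.13  1.62  0.    1.39 -1.85]
112 [236 236 236 237 237 237 237 237 237 237 237 237 236 230 201 152 132 160
 197 213 215 213 211 213 217 218]
118 [237 237 237 238 237 237 238 236 237 237 237 237 236 229 201 162 155 179
 204 214 213 212 213 214 217 218]
126 [238 238 238 238 238 238 238 238 238 238 237 238 237 228 201 165 163 186
 206 215 211 212 213 217 218 219]
132 [237 237 237 237 237 237 236 237 238 239 238 237 234 220 180 155 165 191
 209 213 212 212 213 217 219 220]
140 [238 238 238 238 238 238 238 239 238 238 238 239 234 219 183 165 175 197
 211 213 213 212 215 219 220 220]
146 [239 239 238 238 238 239 238 238 238 238 238 238 233 217 179 164 180 202
 211 215 214 215 217 220 220 220]
160 [239 239 239 239 239 239 240 239 239 239 238 238 233 210 173 168 191 209
 214 213 213 214 218 220 221 221]
170 [239 239 239 239 239 239 239 239 239 239 239 238 230 200 165 170 196 210
 213 214 213 216 219 221 220 220]
```

Emit:
send_rows(
  plan=[
    [[1,0.003,-0.004,0.001,0],[1,0.003,-0.007,0.001,0],[1,0.003,-0.007,0.001,0],[1,0.003,-0.007,0.001,0]],
  ],
)

```text
t: 12.75
tool_pos: [0.5813, -0.0475, 0.1649]
orientation: [0.174, -3.136, -0.002]
force: [3.6, 5.1, -0.4]
opening: 0.012
gripper_force: 10.0
```

```bash
python3 - <<'E'
from h import *
pose();snap('wrist','w8');gap('w8')
E
```

```text
t 12.75 pos [ 0.5813 -0.0475  0.1649] yaw_y 96.33 F [ 3.6  5.1 -0.4] M [ 1.1  -0.83  0.03] open 0.012 g 10.0 q [-0.17  0.13  1.62  0.    1.39 -1.85]
112 [234 235 235 235 235 235 236 235 236 236 236 236 237 236 236 230 221 217
 216 215 212 212 215 218 219 219]
118 [237 237 238 237 237 237 237 237 238 237 237 237 237 237 235 224 209 208
 215 214 212 214 217 218 219 218]
126 [238 238 238 237 238 238 238 238 238 239 238 238 238 237 236 228 217 212
 216 213 213 214 215 219 219 220]
132 [236 237 237 237 237 237 237 237 237 238 238 238 237 237 235 228 216 214
 213 211 211 214 218 218 220 220]
140 [238 238 238 237 238 238 239 239 239 239 238 238 239 238 235 226 214 212
 216 212 211 215 219 220 220 219]
146 [238 239 239 239 238 239 239 239 238 239 238 239 238 238 234 224 213 213
 214 214 211 216 218 220 221 220]
160 [239 239 239 239 239 239 239 239 239 240 240 239 238 235 228 220 218 215
 213 213 215 217 220 222 222 221]
170 [239 239 239 240 239 238 239 239 239 239 239 239 239 235 228 220 216 214
 213 213 215 219 220 222 221 214]
```

The gap is closed along the whole visible edge with light force. Next I'll seat the rule slightly and open.

Emit:
send_rows(
  plan=[
    [[1,0,0,-0.004,0],[1,0,0,-0.004,0],[0.5,0,0,-0.004,0],[0.5,0,0,-0.004,0],[0.3,0,0,-0.004,0],[0.3,0,0,-0.004,0],[0.3,0,0,-0.004,0],[0.3,0,0,-0.004,0]],
  ],
)

```text
t: 13.47
tool_pos: [0.5812, -0.0484, 0.1644]
orientation: [0.173, -3.136, 0.0]
force: [0.4, 0.8, -0.1]
opening: 0.0321
gripper_force: 0.0
```

```bash
python3 - <<'E'
from h import *
pose();snap('wrist','w9');gap('w9')
E
```

```text
t 13.47 pos [ 0.5812 -0.0484  0.1644] yaw_y 96.3 F [ 0.4  0.8 -0.1] M [ 0.05 -0.08 -0.04] open 0.0321 g 0.0 q [-0.17  0.13  1.62 -0.    1.39 -1.85]
112 [235 236 236 236 236 236 236 236 236 237 236 237 237 236 237 237 235 231
 223 218 215 213 215 216 218 219]
118 [237 238 238 237 238 238 238 238 238 238 238 238 238 238 238 238 236 231
 223 219 215 212 214 217 218 219]
126 [238 238 238 239 238 239 239 238 238 239 238 238 239 238 239 238 235 227
 220 215 215 214 214 217 219 219]
132 [237 237 238 237 237 237 237 237 237 237 237 238 239 239 238 237 234 228
 220 218 214 213 215 219 219 221]
140 [239 239 239 239 238 239 239 239 239 239 238 239 239 239 239 238 235 227
 221 215 213 214 215 219 221 221]
146 [239 239 239 239 239 239 239 239 239 239 238 239 238 239 239 238 234 226
 220 216 214 214 217 219 221 221]
160 [240 240 240 239 240 240 240 240 240 239 240 240 239 239 240 238 232 224
 219 215 214 214 217 221 222 222]
170 [240 240 240 240 239 240 240 240 240 239 240 240 240 240 239 237 229 221
 217 215 214 215 218 221 222 221]
```

Emit:
send_rows(
  plan=[
    [[0.3,0,0,0.02,0],[0.3,0,0,0.06,0],[0.3,0,0,0.15,0],[0.3,0,0,0.3,0],[0.3,0,0,0.5,0],[0.3,0,0,0.7,0],[0.3,-0.3,0,0.8,0],[0.3,-0.5,0,0.8,0],[0.3,-0.5,0,0.8,0],[0.3,-0.5,0,0.8,0]],
  ],
)

```text
t: 14.35
tool_pos: [0.4795, -0.0483, 0.3275]
orientation: [-0.172, 3.134, -0.002]
force: [-0.4, -0.3, 0.1]
opening: 0.0324
gripper_force: 0.0
```

```bash
python3 - <<'E'
from h import *
pose();a,_=snap('wrist','w10');b,d=snap('scene','s10')
x=cv2.resize(a,(400,300));y=cv2.resize(b[110:230,110:270],(400,300),interpolation=cv2.INTER_CUBIC);z=cv2.resize(a[90:290,200:466],(400,300),interpolation=cv2.INTER_CUBIC)
cv2.imwrite('pics/c10.png',np.vstack([np.hstack([x,y]),np.hstack([z,z*0])]))
E
```

```text
t 14.35 pos [ 0.4795 -0.0483  0.3275] yaw_y 96.3 F [-0.4 -0.3  0.1] M [ 0.03 -0.11 -0.02] open 0.0324 g 0.0 q [-0.21 -0.22  1.66 -0.    1.69 -1.89]
```

View pics/c10.png

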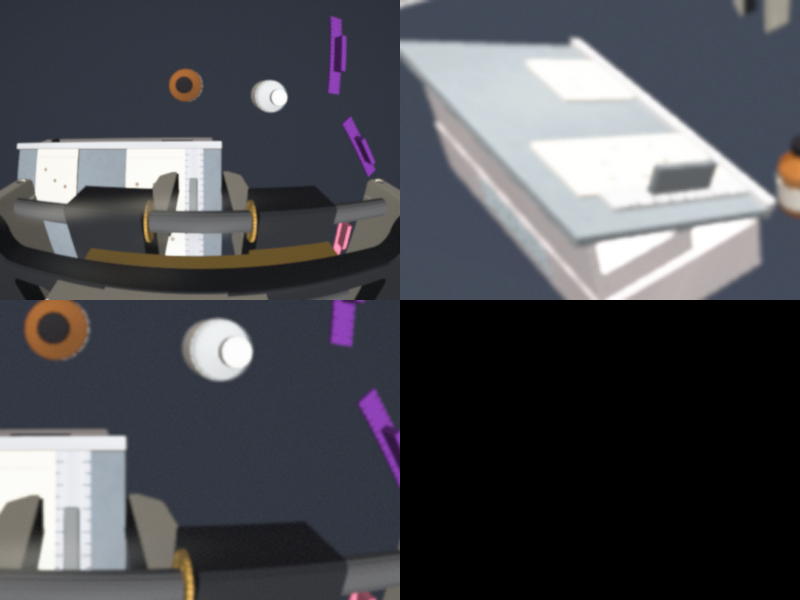

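The views show the rule flat beside the plate with its rib upright and its foot at the ledge, and the bottles in place. One last numeric check with the top and scene depth.

```bash
python3 - <<'E'
from h import *
k=np.array([.45909,.05163,-.13082]);c25=np.cos(np.radians(25))
a=np.radians(6.35)
for cam in('top','scene'):
    p,d=snap(cam,cam+'11');C=cloud(cam,d)
    H=(C[...,2]-(C[...,:2]@k[:2]+k[2]))*c25
    m=(d>.3)&(H>.025)&(H<.055)&(C[...,0]>.52)&(C[...,0]<.68)&(C[...,1]>-.09)&(C[...,1]<0)
    P=C[m];print(cam,m.sum())
    if m.sum()>30:
        s=P[:,:2]@[np.cos(a),np.sin(a)];y=P[:,:2]@[-np.sin(a),np.cos(a)]
        print('rib top H',np.percentile(H[m],[50,95]),'along',np.percentile(s,[1,99]),'y',np.percentile(y,[2,50,98]),'slope deg',np.degrees(np.polyfit(s,y,1)[0]))
    m2=(d>.3)&(abs(C[...,1]-C[...,0]*np.tan(a)+.112)<.011)&(C[...,0]>.50)&(C[...,0]<.69)&(H>-.01)&(H<.015)
    s=C[m2][:,:2]@[np.cos(a),np.sin(a)];b=np.linspace(.49,.69,11)
    print('H along rule',[(round(lo,2),round(float(np.median(H[m2][(s>=lo)&(s<lo+.02)]))*1000,1)) for lo in b if ((s>=lo)&(s<lo+.02)).sum()>3])
    if cam=='top':
        g=p.min(-1)
        for v in (125,140,155,170,180): print(v,g[v,275:300])
E
```

```text
top 0
H along rule []
125 [181 180 180 181 180 179 179 179 178 177 177 177 176 175 175 174 174 174
 172 171 170 169 170 169 168]
140 [197 197 198 197 197 196 196 196 195 195 195 195 195 194 194 194 194 194
 193 194 194 194 193 192 192]
155 [194 193 195 194 195 195 196 196 195 197 196 196 197 197 197 197 198 198
 198 197 199 198 200 200 200]
170 [172 172 173 172 173 174 174 175 174 176 175 175 177 175 175 177 178 177
 178 178 179 179 180 179 181]
180 [134 137 137 138 140 142 142 144 145 145 147 148 149 148 149 151 152 153
 152 154 154 154 156 157 158]
scene 198
rib top H [0.03626615 0.04181544] along [0.53225927 0.60721942] y [-0.11653486 -0.10667922 -0.10397547] slope deg -0.48149695018646405
H along rule [(np.float64(0.49), 7.9), (np.float64(0.51), 6.9), (np.float64(0.53), 7.5), (np.float64(0.55), 10.5), (np.float64(0.57), 8.8), (np.float64(0.59), 9.7), (np.float64(0.61), 7.9), (np.float64(0.63), 7.5), (np.float64(0.65), 5.7), (np.float64(0.67), 1.1)]
```

Emit:
send_rows(
  plan=[
    [[0.3,-0.2,0.2,0,0],[0.3,-0.3,0.4,0,0],[0.3,-0.3,0.6,0,0],[0.3,-0.3,0.8,0,0],[0.3,-0.3,1,0,0],[0.3,-0.3,1,0,0],[0.3,-0.3,1,0,0],[0.3,-0.3,1,0,0]],
  ],
)

```text
t: 15.22
tool_pos: [0.4216, 0.1521, 0.3241]
orientation: [0.177, -3.135, 0.001]
force: [-0.5, 0.3, 1.0]
opening: 0.0328
gripper_force: 0.0
```

Emit:
send_rows(
  plan=[
    [[0.3,0,0.2,0,0],[0.3,0,0.4,0,0],[0.3,0,0.6,0,0],[0.3,0,0.6,0,0],[0.3,0,0.6,0,0]],
  ],
)

```text
t: 15.63
tool_pos: [0.4218, 0.2717, 0.3238]
orientation: [0.175, -3.135, 0.002]
force: [0.3, 0.1, 0.2]
opening: 0.0327
gripper_force: 0.0
```

```bash
python3 - <<'E'
from h import *
pose();p,d=snap('top','top12')
cv2.imwrite('pics/t12.png',cv2.resize(p[100:212,240:390],None,fx=5,fy=5,interpolation=cv2.INTER_CUBIC))
E
```

```text
t 15.63 pos [0.4218 0.2717 0.3238] yaw_y 96.38 F [0.3 0.1 0.2] M [ 0.01 -0.17  0.01] open 0.0327 g 0.0 q [ 0.47 -0.15  1.61 -0.    1.69 -1.21]
```

View pics/t12.png

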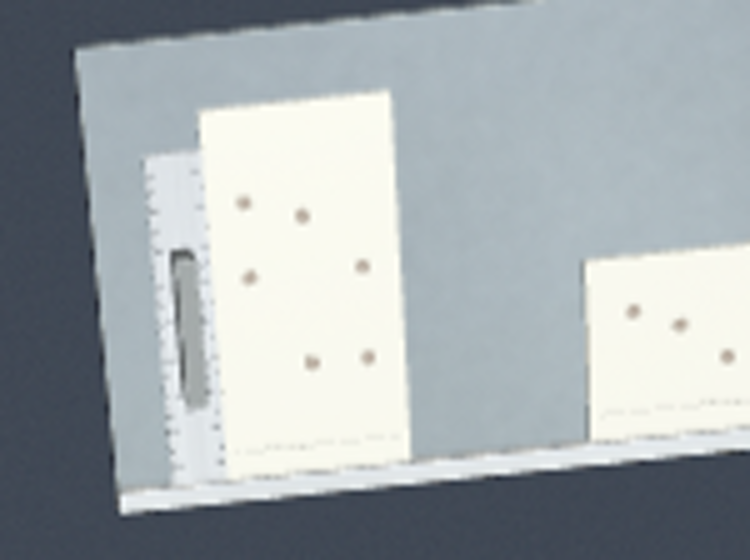

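The top view shows the rule flush along the plate's whole left side, from (203,152) to (228,478). Its foot meets the ledge at row 485. I'm handing the job in.

```bash
python3 -c "
from plant import order;print(order.close_job())"
```

```text
the job is handed in; nothing more can be done
None
```

I laid the rule flat on the stand, flush against the left side of the taller plate with its foot on the ledge, let go, and handed the job in at about 16 s; the bottles and vial rack were not touched, and no verdict came back.

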